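# Put the tongued battery pack on charge

## Task

Put the battery pack that has the narrow contact tongue on charge in the bench dock. It stands tongue-up in one bay of the sloping rack, so draw it out by its upper end, lay it flat on the rubber mat, grey panel up, let go, and take it again by its other end. Then push the tongue under the dock's hood, nose down, against the sprung contacts, and press the rear end down until the catch snaps over it and holds it flat and fully home; leave the slim pack undisturbed in its bay.

Things in the scene. Friction and masses are not known exactly. Their poses are not given: they have to be found in the camera images.
- pack: The pack to charge: black box 120 long (own x, +x = contact end), 52 wide (y), 30 thick (z, +z = side with the broad grey panel, up in rack and dock), 0.2-0.45 kg. Origin: centre of the underside. Full section from x -52 to +36 mm. In the rack it leans tongue-up; beside its part x > 0 there is room for fingers, the rest is between bay walls.
- pack_tip (a point): Middle of the front face of the pack's contact tongue: pack x +60, z 11 mm. The tongue runs from x +36 to +60, is 40 mm wide and spans z 4 to 18 mm; the full-size body begins behind it.
- pack_rear (a point): Lower edge of the pack's rear end: pack x -60, z 0 mm. From x -60 to -52 the pack's top steps down to a ledge at z 20 mm, for the dock's catch to hook over.
- slim_pack: The other pack in the rack, to be left alone: plain black box 120 x 52 x 18 mm without tongue or ledge. Origin: centre of its underside, axes as for the pack.
- rack: Grey folded-sheet rack fixed to the bench, 180 mm wide (y). Origin: centre of its foot, on the bench. Two bays 116 mm apart hold a pack each, swapped at random. Packs lie on a sheet that slopes 40 degrees, rising along rack +x (away from the robot), so that a pack's +x points up and back and its panel faces the robot and up. Packs reach up to 112 mm above the bench.
- rack_bay_left (a point): Centre of the +y bay's sheet, where the origin of a pack in this bay lies: rack x 0, y +58, z 52 mm. Along the pack's x the bay has walls 20 mm high at both sides (2 mm thick, 1.5 mm play a side) from -60 to -2 mm and a stop lip at -60; beyond, up to +28 mm, only a 24 mm wide strip supports the pack.
- rack_bay_right (a point): The same in the other bay, at rack y -58 mm.
- mat: Dark grey rubber mat fixed to the bench, clear of things, 125 (x) x 170 (y) x 4 mm thick. Origin: centre of its underside.
- dock: Grey charging dock fixed to the bench, 186 mm long, x -90 to +96. Origin: on the bench under the seated pack's origin; +x points to the hood end, -x to the catch end. A pack that is home has the dock's axes.
- dock_seat (a point): Point on the dock's floor (10 mm above the bench) where the pack's origin lies when home; it ends up 0 to 1 mm behind it. A pack pitched 15 to 20 degrees nose down gets its tongue under the hood with its rear above the catch; a level pack does not.
- dock_hood (a point): Middle of the lower edge of the hood's roof: dock x +50, 21 mm above the dock's floor (roof 6 mm thick, reaching to x +96). The tongue goes under it.
- dock_cheeks (a point): Rear end of the dock's two side cheeks, on its floor at dock x -10. They stand beside the pack from x -10 to +42, 24 mm high with flared tops, 56 mm apart at the floor (2 mm play a side), and leave no room for fingers. From x -10 back to -61 the pack's sides are free and the foot is only 46 mm wide.
- dock_stop (a point): Foot of the stop wall for the pack's rear end, on the floor at dock x -61; the wall is 18 mm high. Above and behind it sits the steel catch between housing walls 36 mm high above the floor, x -64 to -90.
- contact (a joint): Travel of the sprung contact block under the hood (m), along dock +x: 0 = free, its face at dock x +56 mm; yields up to 0.009. 2.4 N preload and 0.9 N per mm; about 0.003 to 0.004 with the pack home.
- catch (a joint): Travel of the sprung catch (m), towards dock -x: 0 = forward, hook tip at dock x -55, hook underside 21 mm above the floor; yields to 0.009. Its top is a 60 degree bevel from 23 to 36 mm above the floor, on which the pack's rear edge pushes it back (3 N preload, 0.7 N per mm); under 16 N straight down on the pack's rear carries it past, then it snaps back to 0 over the ledge.

How it is judged (in metres and radians):
On the way:
1. the pack lies flat on the mat, panel side up, let go (angle between pack's own z axis and vertical below 0.1 rad and height (world z) of pack below 0.009 m and horizontal distance between pack and mat below 0.08 m and contact force between the fingers and pack below 0.2 N and linear speed of pack below 0.02 m/s), for 0.2 s.
At the end, for the whole second after the job is handed in: Pack at rest and home in the dock: contacts held in over 1.5 mm, both ends down within 2.5 mm of the floor, along the dock within 2.5 mm (to hood) and 4 mm (to catch) of the seat point, catch forward again (under 2 mm); slim pack within 15 mm of its start (x of pack in the frame of dock between -0.004 and 0.0025 m and z of pack_rear in the frame of dock between 0.007 and 0.0125 m and z of pack_tip in the frame of dock below 0.0235 m and x of pack_tip in the frame of dock above 0.055 m and angle between pack's own z axis and vertical below 0.06 rad and angle between the x axis of pack and the x axis of dock, either way round below 0.08 rad and value of joint contact above 0.0015 m and value of joint catch below 0.002 m and linear speed of pack below 0.01 m/s and distance of slim_pack from where it was at the start of the episode below 0.015 m); the robot touches nothing.
It fails at once if the slim pack is disturbed (moved more than 15 mm) (distance of slim_pack from where it was at the start of the episode above 0.015 m).
It also fails if it takes over 58 s, if anything falls off the work surface, if the arm or the gripper's body presses on something with over 40 N, if the wrist force passes 120 N, or if a joint passes its speed limit or range.

## Robot

A 6-joint arm with a two-finger parallel gripper is mounted at the origin on a cart in front of the work surface, level with it; the furniture and walls round the work are solid. World frame = base frame: x ahead of the robot, y to its left, z up, the work surface at z = 0. Lengths are in mm, angles in rad, forces in N, time in s.
With the tool pointing down it reaches from about 350 to 775 mm from the base axis. Payload 7.3 kg.
Tool frame: the origin (TCP) lies on the mounting face of the last link; the fingertips stand 178 mm ahead of it and the grasp point (between the pads) lies 159 mm ahead of it; z points along the fingers, y is the line along which they close (so a half turn about z gives the same grasp; the last joint's range is limited). The gripper opens to 92 mm and grips with 3 to 60 N. Pads are 19 mm wide; open, the fingers measure 130 mm over their backs; the gripper's body (75 mm by 190 mm) begins 47 mm behind the grasp point.
Start: joints at [-1.433, 0.342, 1.524, -0, 1.275, -0.146], TCP at [147.023, -503.996, 404.741] pointing down, gripper open.
Joint ranges: [-2.53, 2.53], [-0.77, 2.02], [0.04, 2.7], [-1, 4.14], [0.28, 2.66], [-3.11, 3.11]. Speed limits (rad/s): [2.57, 2.57, 3.14, 3.14, 3.14, 3.14].

## Interface

Orientations are given as [roll, pitch, yaw] about the fixed x, y, z axes, in that order (R = Rz(yaw) Ry(pitch) Rx(roll)).
In Python, from plant import bot gives the robot as it stands.
- The arm moves only by the tool shift_gripper, called after ">>>" in YAML: its name, and indented under it one key for each argument. Schema: {"type":"object","properties":{"motion":{"type":"array","items":{"type":"array","prefixItems":[{"type":"number"},{"type":"array","items":{"type":"number"},"minItems":3,"maxItems":3},{"type":"number"}],"minItems":3,"maxItems":3},"minItems":1,"maxItems":5},"only":{"type":"string"},"quiet":{"type":"boolean"},"lines":{"type":"string"}},"required":["motion"],"additionalProperties":false}. motion is a list of rows, 1 to 5 of them, each written [opening, [dx, dy, dz], turn]: the finger opening in mm, then dx, dy, dz in mm, then a turn about the tool's z in rad; each row is the pose to reach, as a shift and turn from the pose commanded when the call began, along the tool's axes at that moment; what a row does not reach only later rows make up. A row lasts 1/8 s, in which the tool goes at most 62.5 mm and 0.188 rad, less where a joint would pass 70% of its speed; a pose out of reach is approached as far as the arm can. The fingers move at their own pace and stop on an object; the grip force is fixed at half the most. Time passes only in rows, so rows that do not move let the fingers close. The tool returns the time, the measured TCP pose, the force, the opening and the grip force at its end. only (a regular expression) keeps the lines of the reply that match it, lines (a string "A,B") keeps lines A to B, and quiet returns only ok. Input that does not fit is refused with a message, and nothing moves.
- bot.get_obs(): the state, without advancing time (a new reading comes with each control period).
- bot.capture(name): name is "scene" or "top" or "wrist"; returns a dict with "color" (420x560x3 uint8, red, green, blue), "K" (3x3 intrinsics, pixels), "R" (3x3) and "t" (3): a world point X has camera coordinates R X + t. Camera axes: x right, y down, z forward; pixel columns grow to the right and rows downward; lengths in mm; the calibration is good to about 2 mm. A picture is of the moment at which its call begins. There is no depth.
- bot.close_job(): hands the job in; it is judged then, once.
The state is a dict: "time": time; "joint_positions": joint angles; "dq": joint speeds; "tau": joint torques, N m; "tool_pos": TCP position; "tcp_rot": TCP orientation; "contact_force": force on the tool from outside, world axes, zero at the start; "moment": the same for the moment, N m; "grip_width": finger opening in mm; "finger_force": force on a finger pad.
Only numpy, scipy, OpenCV 4.12 (cv2) and the standard library are available. Lean on these libraries where they do the work, as an engineer would, in place of code of your own. Each camera call takes 0.05 s, during which the arm holds its last target. There are 200 camera calls.

## Working session

There is one attempt and no reset: what is moved stays moved. The work goes in short steps, Python scripts to look and compute and a tool call to move; the robot and the scene stay as the last step left them, time stands still between calls to the robot, and variables do not carry over. Pictures are saved under pics/ and viewed, at most 10 in all, crops included, and the job is handed in when it is done.

```bash
ls; mkdir -p pics; python3 - <<'E'
from plant import bot
import cv2
o=bot.get_obs();print({k:o[k] for k in('time','tool_pos','tcp_rot','grip_width','contact_force')})
for n in("scene","top"):
    c=bot.capture(n);cv2.imwrite(f"pics/{n}0.png",c["color"][:,:,::-1]);print(n,c["K"].tolist(),c["R"].tolist(),c["t"].tolist())
E
```

```text
pics
plant.py
{'time': 0.0, 'tool_pos': array([ 146.99130309, -503.87106299,  404.0490021 ]), 'tcp_rot': array([-3.14006273e+00, -2.17931240e-04,  2.83770402e-01]), 'grip_width': 91.75942998821137, 'contact_force': array([-0.24990279,  0.29767607,  0.20035608])}
scene [[431.12881323785325, 0.0, 278.01140215201735], [0.0, 431.12881323785325, 208.74145963864885], [0.0, 0.0, 1.0]] [[-0.7728372316379182, -0.6345706204951269, 0.00653766003003383], [-0.4422413232972549, 0.5311556788960432, -0.7227006688420704], [0.4551320966077119, -0.5614212076337273, -0.6911302353801023]] [616.6733958387281, 132.54566232678576, 852.1865135008355]
top [[517.578703358268, 0.0, 282.7471202766326], [0.0, 517.578703358268, 205.22195629355093], [0.0, 0.0, 1.0]] [[-0.005043222635339083, -0.9999819344551454, -0.0032705762176335165], [-0.9717822280222947, 0.005672256523917095, -0.23581163416157352], [0.2358259256432068, 0.0019890372726087064, -0.9717932786993603]] [299.60983279665584, 538.0917921918232, 849.6002685780119]
```

View pics/scene0.png

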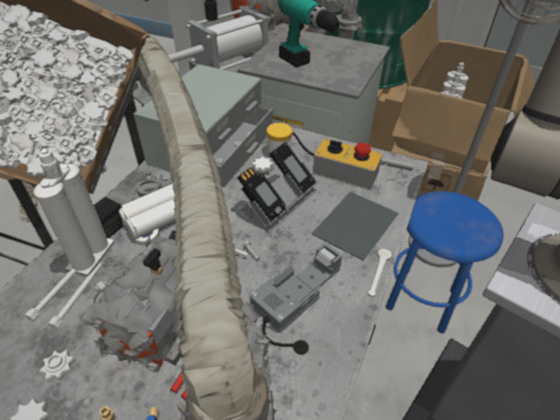

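View pics/top0.png

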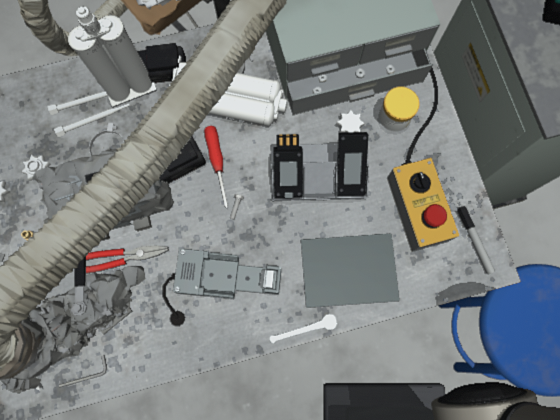

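The tongued pack (gold contacts at top view 287,140) is in the +y bay, and the slim pack is at (352,165). The mat is at (350,270) and the dock at (225,273). I'll zoom in on these for corner pixels.

```bash
python3 - <<'E'
import cv2,numpy as np
i=cv2.imread("pics/top0.png")
a=cv2.resize(i[125:205,265:375],None,fx=4,fy=4,interpolation=cv2.INTER_CUBIC)
b=cv2.resize(i[240:305,165:290],None,fx=4,fy=4,interpolation=cv2.INTER_CUBIC)
o=np.zeros((600,560,3),np.uint8);o[:320,:440]=a;o[330:590,:500]=b
for k in range(0,560,40):
    cv2.putText(o,str(265+k//4),(k,328),0,.35,(0,255,255),1);cv2.putText(o,str(165+k//4),(k,598),0,.35,(0,255,0),1)
for k in range(0,320,40): cv2.putText(o,str(125+k//4),(445,k+4),0,.35,(0,255,255),1)
for k in range(0,260,40): cv2.putText(o,str(240+k//4),(505,330+k+4),0,.35,(0,255,0),1)
cv2.imwrite("pics/z1.png",o)
E
```

```text
(no output)
```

View pics/z1.png

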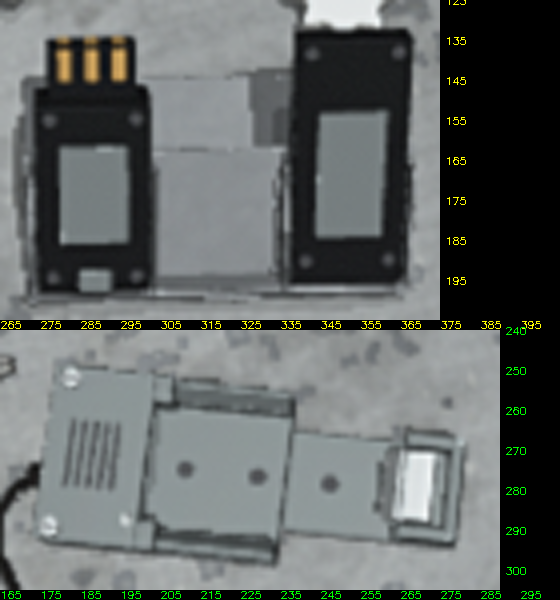

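The zoom shows the dock hood at the left (hood corners about 179,249 and 175,293) and the catch at the right (281,266), so dock +x is roughly world +y. Next I'll fit the poses by reprojection.

```bash
cat > h.py <<'E'
import numpy as np
from scipy.optimize import least_squares
from scipy.spatial.transform import Rotation as Ro
K=np.array([[517.578703358268,0,282.7471202766326],[0,517.578703358268,205.22195629355093],[0,0,1]])
R=np.array([[-0.005043222635339083,-0.9999819344551454,-0.0032705762176335165],[-0.9717822280222947,0.005672256523917095,-0.23581163416157352],[0.2358259256432068,0.0019890372726087064,-0.9717932786993603]])
t=np.array([299.60983279665584,538.0917921918232,849.6002685780119])
def proj(X): c=np.atleast_2d(X)@R.T+t; p=c@K.T; return p[:,:2]/p[:,2:]
def ray(u,z,K=K,R=R,t=t):
    d=R.T@np.linalg.solve(K,[u[0],u[1],1]); c=-R.T@t; return c+d*(z-c[2])/d[2]
def pose(x,y,yaw,P): return np.asarray(P)@Ro.from_euler('z',yaw).as_matrix().T+[x,y,0]
def go(target,yaw=None):
    "shift in tool axes from measured pose to target TCP"
    from plant import bot
    o=bot.get_obs(); M=Ro.from_euler('xyz',o["tcp_rot"]).as_matrix()
    d=M.T@(np.asarray(target)-o["tool_pos"])
    print("pos",o["tool_pos"].round(1),"yaw",o["tcp_rot"][2].round(3),"q6",o["joint_positions"][5].round(2),"shift",d.round(1),"turn",None if yaw is None else -round(yaw-o["tcp_rot"][2],3))
E
python3 - <<'E'
from h import *
s=np.radians(40)
def rk(x,y,z,b): # pack coords -> rack
    return [x*np.cos(s)-z*np.sin(s), b+y, 52+x*np.sin(s)+z*np.cos(s)]
P=[rk(36,26,30,58),rk(36,-26,30,58),rk(60,20,18,58),rk(60,-20,18,58),rk(-60,26,20,58),rk(-60,-26,20,58),
 rk(60,26,18,-58),rk(60,-26,18,-58),rk(-60,26,18,-58),rk(-60,-26,18,-58)]
U=np.array([(273.75,147),(302.5,146.5),(276.75,134.5),(298.75,134.5),(274.5,197.5),(302.5,197),(339,133),(368.25,132.5),(338,195.5),(366.75,195.5)])
r=least_squares(lambda q:(proj(pose(*q,P))-U).ravel(),[600,0,0]);print("rack",r.x,r.fun.reshape(-1,2).round(1).tolist())
M=[(62.5,85,4),(62.5,-85,4),(-62.5,-85,4),(-62.5,85,4)];U=np.array([(302,239),(393,234),(399,300),(307,307)])
r=least_squares(lambda q:(proj(pose(*q,M))-U).ravel(),[400,-100,0]);print("mat",r.x,r.fun.reshape(-1,2).round(1).tolist())
U=np.array([(178.75,249.5),(175,293.25),(203.75,251.25),(200,295),(238.75,257.5),(234.5,298),(281.25,266.25),(278.75,293.75),(265,265.5),(262.5,293.75),(238.75,265.5),(235.75,290)])
def D(q):
    a,b,c=q[3:]
    # dock +x ~ world +y => dock +y ~ world -x (image down)
    return pose(*q[:3],[(96,-a,37),(96,a,37),(50,-a,37),(50,a,37),(-10,-b,34),(-10,b,34),(-90,-c,46),(-90,c,46),(-64,-c,46),(-64,c,46),(-10,-23,10),(-10,23,10)])
r=least_squares(lambda q:(proj(D(q))-U).ravel(),[400,50,1.6,40,35,25],loss='soft_l1');print("dock",r.x,(proj(D(r.x))-U).round(1).tolist())
# hose triangulation, scene line (190,180)-(215,330) top line (100,180)-(200,90)
Ks=np.array([[431.12881,0,278.0114],[0,431.12881,208.74146],[0,0,1]])
Rs=np.array([[-0.7728372316379182,-0.6345706204951269,0.00653766003003383],[-0.4422413232972549,0.5311556788960432,-0.7227006688420704],[0.4551320966077119,-0.5614212076337273,-0.6911302353801023]])
ts=np.array([616.6733958387281,132.54566232678576,852.1865135008355])
def plane(u,v,K,R,t):
    l=np.cross([*u,1],[*v,1]); return l@K@np.c_[R,t]
A=plane((200,180),(215,330),Ks,Rs,ts);B=plane((115,185),(205,95),K,R,t)
for x in(200,300,400,500,600,700):
    print("hose",x,np.linalg.solve([A[1:3],B[1:3]],[-A[3]-A[0]*x,-B[3]-B[0]*x]).round())
print("cab bottom",ray((290,110),0),ray((330,105),0))
E
```

```text
rack [6.24766932e+02 2.28519438e+02 1.06827396e-02] [[-0.4, 2.3], [0.6, 2.4], [-0.3, -0.6], [0.6, -0.9], [0.0, -1.0], [0.2, -0.9], [0.5, -0.1], [1.0, -0.1], [-0.8, -0.4], [-1.4, -0.9]]
mat [4.32713373e+02 1.73779514e+02 5.54109905e-02] [[-0.4, -0.4], [-0.3, -0.9], [1.3, 1.2], [-0.6, -0.0]]
dock [418.38589154 390.65542364  76.87302234  38.55048488  35.83039737
  24.20329739] [[0.2, 0.1], [-2.1, -0.1], [0.8, 0.7], [-1.0, 0.5], [-0.8, -0.8], [-1.1, -0.8], [0.7, 0.2], [0.6, 0.5], [2.2, -0.4], [1.9, -0.9], [-0.5, -0.0], [-0.3, 0.9]]
hose 200 [774. 336.]
hose 300 [692. 323.]
hose 400 [610. 310.]
hose 500 [528. 297.]
hose 600 [446. 284.]
hose 700 [364. 271.]
cab bottom [749.78469485 281.44243508   0.        ] [759.97634182 201.81670285   0.        ]
```

```bash
python3 -c "
from h import *
go([480,0,380]);go([570,286,314],0.011)"
```

```text
pos [ 147.  -503.9  404.1] yaw 0.284 q6 -0.15 shift [ 460.8 -390.4   24.7] turn None
pos [ 147.  -503.9  404.1] yaw 0.284 q6 -0.15 shift [ 627.3 -639.7   91.1] turn 0.273
```

>>> shift_gripper:
  motion:
    - [92,[460,-390,24],0]
    - [92,[460,-390,24],0]
    - [92,[460,-390,24],0]
    - [92,[460,-390,24],0]
    - [92,[460,-390,24],0]

```text
time: 0.72
tool_pos: [319.7, -241.7, 392.1]
tcp_rot: [3.141, -0.0, 0.283]
contact_force: [0.3, -0.8, -0.2]
grip_width: 91.9
finger_force: 0.0
```

```bash
python3 -c "
from h import *
go([480,0,380]);go([570,286,314],0.011)"
```

```text
pos [ 319.7 -241.7  392.1] yaw 0.283 q6 0.45 shift [ 221.4 -187.3   12.2] turn None
pos [ 319.7 -241.7  392.1] yaw 0.283 q6 0.45 shift [ 387.7 -436.7   78.1] turn 0.272
```

>>> shift_gripper:
  motion:
    - [92,[221,-187,12],0]
    - [92,[221,-187,12],0]
    - [92,[221,-187,12],0]
    - [92,[221,-187,12],0]
    - [92,[221,-187,12],0.1]

```text
time: 1.35
tool_pos: [479.8, 0.5, 379.8]
tcp_rot: [-3.141, 0.0, 0.184]
contact_force: [0.0, -1.2, 0.4]
grip_width: 91.7
finger_force: 0.0
```

>>> shift_gripper:
  motion:
    - [92,[166,-249,66],0.172]
    - [92,[166,-249,66],0.172]
    - [92,[166,-249,66],0.172]
    - [92,[166,-249,66],0.172]
    - [92,[166,-249,66],0.172]

```text
time: 1.98
tool_pos: [597.0, 275.1, 313.2]
tcp_rot: [3.141, 0.001, 0.012]
contact_force: [1.1, -0.3, -0.3]
grip_width: 91.7
finger_force: 0.0
```

```bash
python3 -c "
from h import *
go([570,286,314],0.011)"
```

```text
pos [597.  275.1 313.2] yaw 0.012 q6 1.87 shift [-26.9 -11.2  -0.8] turn 0.001
```

>>> shift_gripper:
  motion:
    - [92,[-27,-11.2,0],0]
    - [92,[-27,-11.2,0],0]
    - [92,[-27,-11.2,0],0]

```text
time: 2.35
tool_pos: [569.8, 283.6, 314.5]
tcp_rot: [3.141, -0.001, 0.012]
contact_force: [0.5, 0.5, -0.5]
grip_width: 91.9
finger_force: 0.0
```

```bash
python3 - <<'E'
from plant import bot
from h import *
import cv2
go([630.4,286.6,242.4],0.011)
c=bot.capture("wrist");i=c["color"][:,:,::-1].copy()
Kw,Rw,tw=[np.array(c[k]) for k in "KRt"]
s=np.radians(40)
def rk(x,y,z,b): return [x*np.cos(s)-z*np.sin(s), b+y, 52+x*np.sin(s)+z*np.cos(s)]
for q in[(36,26,30),(36,-26,30),(60,20,18),(60,-20,18),(-60,26,20),(-60,-26,20)]:
    X=pose(624.77,228.5,.0107,[rk(*q,58)])[0];p=Kw@(Rw@X+tw);p=p[:2]/p[2];print(p.round())
    cv2.circle(i,tuple(int(v) for v in p),4,(0,0,255),1)
cv2.imwrite("pics/w1.png",i);print(Kw.tolist(),Rw.tolist(),tw.tolist())
E
```

```text
pos [569.8 283.6 314.5] yaw 0.012 q6 1.9 shift [60.6 -2.3 72.2] turn 0.001
[230. 138.]
[317. 138.]
[238.  91.]
[309.  91.]
[245. 211.]
[305. 211.]
[[320.76808759464205, 0.0, 277.2242557201153], [0.0, 320.76808759464205, 208.2697456115493], [0.0, 0.0, 1.0]] [[0.011315550917077687, -0.9999354185267089, 0.0010569215959592006], [-0.9593654900024727, -0.010558412065724821, 0.28196875097600266], [-0.2819393816049111, -0.004204605863495331, -0.9594230070150364]] [277.1710330499094, 539.8877046268539, 466.33860743637206]
```

View pics/w1.png

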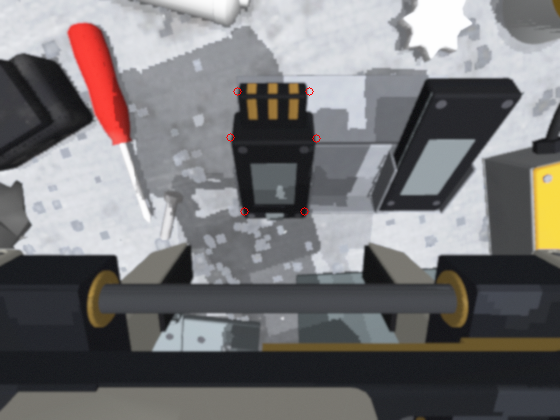

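The reprojected corners match within about 2 px (body edge around row 137, tongue at row 91). I'll go in along the sheet normal.

>>> shift_gripper:
  motion:
    - [92,[30,-2.3,36],0]
    - [92,[45,-2.3,54],0]
    - [92,[60.6,-2.3,72],0]
    - [92,[60.6,-2.3,72],0]
    - [92,[60.6,-2.3,72],0]

```text
time: 3.02
tool_pos: [630.2, 286.5, 243.3]
tcp_rot: [-3.141, -0.001, 0.011]
contact_force: [-0.5, 0.2, -0.1]
grip_width: 91.9
finger_force: 0.0
```

>>> shift_gripper:
  motion:
    - [40,[0,0,0],0]
    - [40,[0,0,0],0]
    - [40,[0,0,0],0]
    - [40,[0,0,0],0]
    - [40,[0,0,0],0]

```text
time: 3.65
tool_pos: [630.0, 287.0, 242.3]
tcp_rot: [3.141, -0.0, 0.012]
contact_force: [-0.2, 0.1, 1.0]
grip_width: 52.0
finger_force: 30.0
```

>>> shift_gripper:
  motion:
    - [40,[-15,0,-20],0]
    - [40,[-30,0,-40],0]
    - [40,[-50,0,-68],0]
    - [40,[-80,0,-90],0]
    - [40,[-80,0,-90],0]

```text
time: 4.28
tool_pos: [548.8, 286.5, 334.0]
tcp_rot: [-3.141, -0.002, 0.013]
contact_force: [-0.2, 0.6, -3.2]
grip_width: 51.7
finger_force: 30.0
```

```bash
python3 - <<'E'
from plant import bot
from h import *
import cv2
go([460,174,290],0.011)
c=bot.capture("scene");i=c["color"][100:280,200:440,::-1];a=cv2.resize(i,None,fx=2,fy=2)
w=bot.capture("wrist")["color"][:,:,::-1];w=cv2.resize(w,(400,300))
o=np.zeros((500,890,3),np.uint8);o[:360,:480]=a;o[:300,485:885]=w
cv2.imwrite("pics/s2.png",o[:,:800])
E
```

```text
pos [548.8 286.5 334. ] yaw 0.013 q6 1.92 shift [-90.3 111.3  43.8] turn 0.002
```

View pics/s2.png

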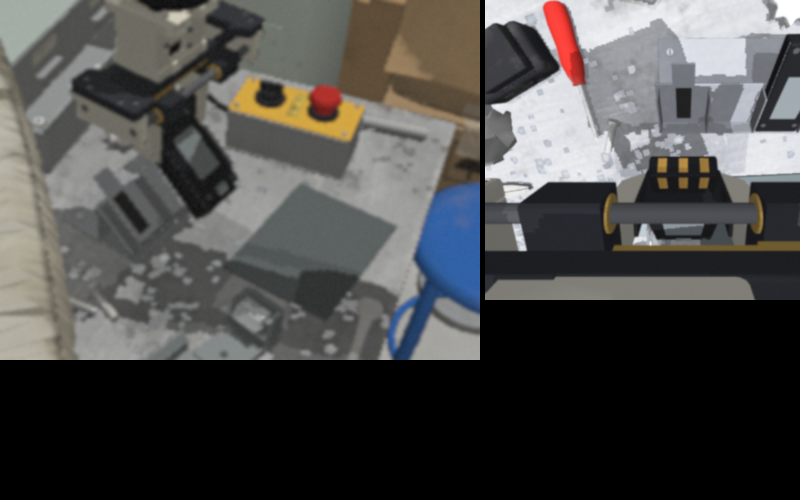

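The pack hangs at about 40–50° from the fingers and is clear of the rack. I'll move it over the mat.

```bash
python3 -c "
from h import *
go([425,174,250],0.011)"
```

```text
pos [550.1 286.  331.9] yaw 0.012 q6 1.91 shift [-126.5  110.5   82. ] turn 0.001
```

>>> shift_gripper:
  motion:
    - [40,[-62,56,0],0]
    - [40,[-125,111,42],0]
    - [40,[-125,111,80],0]
    - [40,[-125,111,80],0]
    - [40,[-125,111,80],0]

```text
time: 5.0
tool_pos: [427.2, 173.3, 251.5]
tcp_rot: [3.141, 0.001, 0.011]
contact_force: [1.0, -1.3, -2.2]
grip_width: 52.0
finger_force: 30.0
```

```bash
python3 - <<'E'
from plant import bot
from h import *
import cv2
go([425,174,250],0.011)
c=bot.capture("top");i=c["color"][200:330,260:420,::-1];a=cv2.resize(i,None,fx=3,fy=3)
w=bot.capture("scene")["color"][170:300,280:440,::-1];w=cv2.resize(w,None,fx=3,fy=3)
cv2.imwrite("pics/s3.png",cv2.resize(np.hstack([a,w]),None,fx=.83,fy=.83))
E
```

```text
pos [427.2 173.3 251.5] yaw 0.011 q6 1.78 shift [-2.2 -0.7  1.5] turn -0.0
```

View pics/s3.png

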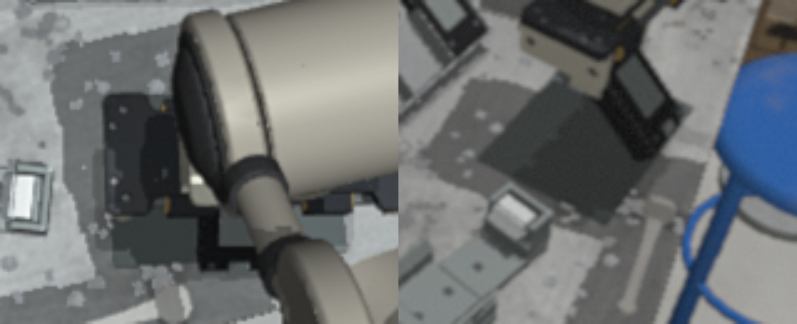

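The pack is tilted over the mat with its rear edge low and the grip firm. I'll lower it until it touches.

>>> shift_gripper:
  motion:
    - [40,[0,0,4],0]
    - [40,[0,0,8],0]
    - [40,[0,0,12],0]
    - [40,[0,0,12],0]

```text
time: 5.6
tool_pos: [426.3, 173.6, 239.9]
tcp_rot: [3.141, 0.001, 0.012]
contact_force: [-0.4, -0.6, -2.6]
grip_width: 51.8
finger_force: 30.0
```

>>> shift_gripper:
  motion:
    - [40,[0,0,3],0]
    - [40,[0,0,6],0]
    - [40,[0,0,6],0]

```text
time: 5.98
tool_pos: [426.5, 173.6, 234.3]
tcp_rot: [3.142, -0.0, 0.012]
contact_force: [-0.0, 0.0, -1.2]
grip_width: 51.9
finger_force: 30.0
```

>>> shift_gripper:
  motion:
    - [40,[6,0,5],0]
    - [40,[12,0,11],0]
    - [40,[17,0,17],0]
    - [40,[22,0,23],0]
    - [40,[22,0,23],0]

```text
time: 6.6
tool_pos: [448.7, 173.8, 210.6]
tcp_rot: [3.141, 0.0, 0.012]
contact_force: [0.6, 0.9, -2.6]
grip_width: 51.9
finger_force: 30.0
```

>>> shift_gripper:
  motion:
    - [40,[3,0,6],0]
    - [40,[6,0,12],0]

```text
time: 6.85
tool_pos: [454.7, 173.9, 199.1]
tcp_rot: [3.142, -0.001, 0.012]
contact_force: [-0.4, -0.0, 3.0]
grip_width: 51.9
finger_force: 30.0
```

>>> shift_gripper:
  motion:
    - [40,[2,0,5],0]
    - [40,[4,0,10],0]

```text
time: 7.1
tool_pos: [458.6, 173.9, 189.0]
tcp_rot: [3.142, -0.0, 0.012]
contact_force: [-0.0, 0.6, 2.9]
grip_width: 51.5
finger_force: 30.0
```

>>> shift_gripper:
  motion:
    - [40,[1,0,2.5],0]
    - [40,[1,0,5],0]
    - [40,[1,0,5],0]

```text
time: 7.48
tool_pos: [459.7, 174.0, 184.2]
tcp_rot: [-3.142, -0.001, 0.012]
contact_force: [2.2, 0.6, -0.1]
grip_width: 51.8
finger_force: 30.0
```

>>> shift_gripper:
  motion:
    - [70,[0,0,0],0]
    - [92,[0,0,0],0]
    - [92,[0,0,0],0]
    - [92,[0,0,0],0]

```text
time: 7.98
tool_pos: [459.3, 173.9, 184.2]
tcp_rot: [3.141, 0.0, 0.012]
contact_force: [-0.2, 0.3, 0.2]
grip_width: 87.0
finger_force: 0.0
```

>>> shift_gripper:
  motion:
    - [92,[0,0,-50],0]
    - [92,[-100,0,-120],0]
    - [92,[-100,0,-170],0]
    - [92,[-100,0,-170],0]
    - [92,[-100,0,-170],0]

```text
time: 8.6
tool_pos: [358.8, 172.9, 356.3]
tcp_rot: [-3.14, -0.005, 0.013]
contact_force: [0.3, -0.7, -0.0]
grip_width: 92.0
finger_force: 0.0
```

```bash
python3 - <<'E'
from plant import bot
import cv2
c=bot.capture("wrist");cv2.imwrite("pics/w4.png",c["color"][:,:,::-1])
print(c["K"].tolist(),c["R"].tolist(),c["t"].tolist())
E
```

```text
[[320.76808759464205, 0.0, 277.2242557201153], [0.0, 320.76808759464205, 208.2697456115493], [0.0, 0.0, 1.0]] [[0.012216368855141291, -0.9999253318507604, -0.0003017534479001467], [-0.9605568589410105, -0.01181923629155658, 0.2778323710348833], [-0.2778151923012416, -0.0031042513803709883, -0.9606295240882371]] [169.01841105652684, 326.6745278301439, 445.22754292882945]
```

View pics/w4.png

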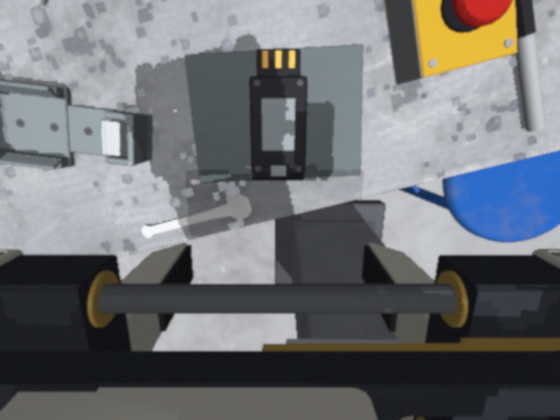

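The pack lies flat and panel-up on the mat (front corners at 251,78 and 306,77; rear at 250,179 and 304,179), with nothing touching it. I'll fit its pose.

```bash
python3 - <<'E'
from h import *
import h
h.K=np.array([[320.76808759464205,0,277.2242557201153],[0,320.76808759464205,208.2697456115493],[0,0,1]])
h.R=np.array([[0.012216368855141291,-0.9999253318507604,-0.0003017534479001467],[-0.9605568589410105,-0.01181923629155658,0.2778323710348833],[-0.2778151923012416,-0.0031042513803709883,-0.9606295240882371]])
h.t=np.array([169.01841105652684,326.6745278301439,445.22754292882945])
P=[(36,26,34),(36,-26,34),(60,20,22),(60,-20,22),(-60,26,24),(-60,-26,24)]
U=np.array([(251,78),(306,77),(257,50),(298,50),(250,179),(304,179)])
r=least_squares(lambda q:(h.proj(pose(*q,P))-U).ravel(),[433,174,0]);print(r.x,r.fun.reshape(-1,2).round(1).tolist())
x,y,w=r.x
g=pose(x,y,w,[[-45,0,0]])[0];print(g)
go([g[0],g[1],240],w);go([g[0],g[1],4+22+159],w)
E
```

```text
[4.32443223e+02 1.73941123e+02 8.27848978e-03] [[-2.8, -1.7], [1.4, -0.5], [-1.5, -1.0], [2.3, -0.8], [1.1, 2.5], [-0.4, 2.7]]
[387.44476537 173.5685957    0.        ]
pos [359.2 172.8 354.9] yaw 0.012 q6 1.81 shift [ 27.9  -0.3 115. ] turn 0.004
pos [359.2 172.8 354.9] yaw 0.012 q6 1.81 shift [ 27.7  -0.3 170. ] turn 0.004
```

>>> shift_gripper:
  motion:
    - [92,[28,0,50],0]
    - [92,[28,0,110],0]
    - [92,[28,0,150],0]
    - [92,[28,0,169],0]
    - [92,[28,0,169],0]

```text
time: 9.28
tool_pos: [387.0, 172.7, 183.0]
tcp_rot: [3.14, 0.005, 0.011]
contact_force: [0.8, -0.5, -0.6]
grip_width: 92.1
finger_force: 0.0
```

>>> shift_gripper:
  motion:
    - [40,[0,0,0],0]
    - [40,[0,0,0],0]
    - [40,[0,0,0],0]
    - [40,[0,0,0],0]

```text
time: 9.78
tool_pos: [387.4, 173.1, 185.2]
tcp_rot: [3.142, -0.0, 0.012]
contact_force: [0.6, 0.2, -0.2]
grip_width: 56.2
finger_force: 0.0
```

>>> shift_gripper:
  motion:
    - [40,[0,0,-20],0]
    - [40,[0,0,-60],0]
    - [40,[0,0,-100],0]
    - [40,[0,0,-100],0]
    - [40,[0,0,-100],0]

```text
time: 10.4
tool_pos: [386.7, 172.9, 284.3]
tcp_rot: [3.141, 0.002, 0.012]
contact_force: [-0.1, 1.2, -3.1]
grip_width: 51.8
finger_force: 30.0
```

```bash
python3 - <<'E'
from plant import bot
import cv2,numpy as np
i=bot.capture("scene")["color"][120:310,250:440,::-1];a=cv2.resize(i,None,fx=2,fy=2)
c=bot.capture("wrist");w=c["color"][:,:,::-1]
cv2.imwrite("pics/s5.png",np.hstack([a,w[:380,60:470]]))
E
```

```text
(no output)
```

View pics/s5.png

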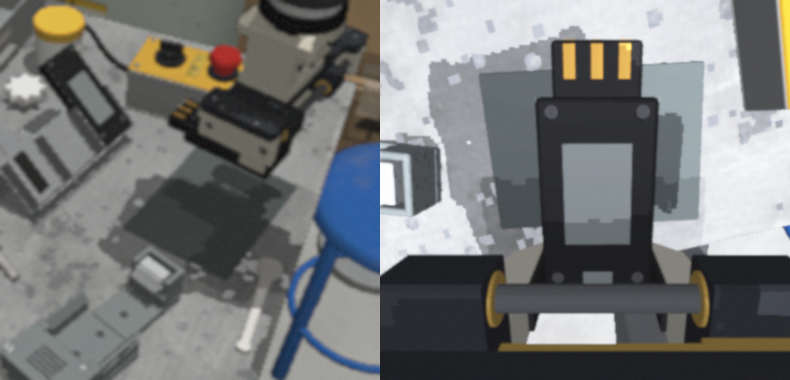

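```bash
cat > fit.py <<'E'
from h import *
def fit(c,o,U,P):
    "pack pose (x,y,z,pitch down,yaw) from pixels"
    K,R,t=[np.array(c[k]) for k in "KRt"]
    def f(q):
        X=np.array(P)@Ro.from_euler('zy',q[3:][::-1]).as_matrix().T+q[:3]
        p=(X@R.T+t)@K.T; return (p[:,:2]/p[:,2:]-U).ravel()
    T=np.asarray(o["tool_pos"]); yaw=o["tcp_rot"][2]
    x0=np.r_[T+[45*np.cos(yaw),45*np.sin(yaw),-181],0,yaw]
    r=least_squares(f,x0); q=r.x
    M=Ro.from_euler('zy',q[3:][::-1]).as_matrix()
    g=M.T@(T-[0,0,159]-q[:3])
    print("pose",q.round(3),"grasp in pack",g.round(1),"res",r.fun.round(1)); return q
E
python3 - <<'E'
from fit import *
from plant import bot
c=bot.capture("wrist");o=bot.get_obs()
U=np.array([(232,41),(322,41),(217,98),(337,98),(231,111),(323,111)],float)
# screws: symmetric ~ y +-20 unknown x; skip
fit(c,o,U[:4],[(60,20,18),(60,-20,18),(36,26,30),(36,-26,30)])
E
```

```text
pose [ 4.34460e+02  1.73638e+02  8.56290e+01 -3.80000e-02  1.10000e-02] grasp in pack [-46.   -0.1  41. ] res [ 0. -0. -0.  0.  0.  0.  0.  0.]
```

The fingers were still closing when the lift began, so they hold the pack high up on its top edge, and it stayed level. I'll set it back on the mat and grip it nearer the middle. Then I can pitch it by resting its rear edge on the catch housing.

>>> shift_gripper:
  motion:
    - [40,[0,0,40],0]
    - [40,[0,0,65],0]
    - [40,[0,0,76],0]
    - [40,[0,0,79],0]
    - [40,[0,0,79],0]

```text
time: 11.18
tool_pos: [387.7, 173.2, 206.6]
tcp_rot: [-3.142, -0.001, 0.012]
contact_force: [-0.3, 0.6, -3.6]
grip_width: 51.8
finger_force: 30.0
```

>>> shift_gripper:
  motion:
    - [40,[0,0,2],0]
    - [40,[0,0,4],0]

```text
time: 11.42
tool_pos: [387.5, 173.1, 202.6]
tcp_rot: [-3.141, -0.001, 0.012]
contact_force: [0.3, -0.4, -3.4]
grip_width: 51.6
finger_force: 30.0
```

```bash
python3 -c "
from h import *
from plant import bot
import time
print([bot.get_obs()['contact_force'].round(1).tolist() for _ in range(1)])
go([410,173.7,195])"
```

```text
[[0.3, -0.4, -3.4]]
pos [387.5 173.1 202.6] yaw 0.012 q6 1.8 shift [22.5 -0.3  7.7] turn None
```

>>> shift_gripper:
  motion:
    - [40,[0,0,2.5],0]
    - [40,[0,0,5],0]

```text
time: 11.68
tool_pos: [387.4, 173.1, 197.2]
tcp_rot: [3.142, -0.0, 0.012]
contact_force: [-0.0, 0.2, -2.7]
grip_width: 51.6
finger_force: 30.0
```

>>> shift_gripper:
  motion:
    - [40,[0,0,2.5],0]
    - [40,[0,0,5],0]

```text
time: 11.92
tool_pos: [387.4, 173.1, 192.3]
tcp_rot: [3.142, -0.0, 0.012]
contact_force: [-8.4, -1.9, 35.5]
grip_width: 51.6
finger_force: 30.0
```

>>> shift_gripper:
  motion:
    - [40,[0,0,-2],0]
    - [70,[0,0,-3],0]
    - [70,[0,0,-3],0]
    - [70,[0,0,-3],0]

```text
time: 12.42
tool_pos: [387.5, 173.1, 195.3]
tcp_rot: [3.142, -0.0, 0.012]
contact_force: [0.2, -0.1, 0.7]
grip_width: 69.4
finger_force: 0.0
```

>>> shift_gripper:
  motion:
    - [70,[12,0,0],0]
    - [70,[23,0,0],0]
    - [70,[23,0,0],0]

```text
time: 12.8
tool_pos: [411.6, 173.3, 195.3]
tcp_rot: [-3.141, -0.001, 0.011]
contact_force: [-0.8, -0.3, 0.7]
grip_width: 70.2
finger_force: 0.0
```

>>> shift_gripper:
  motion:
    - [40,[0,0,0],0]
    - [40,[0,0,0],0]
    - [40,[0,0,0],0]
    - [40,[0,0,0],0]
    - [40,[0,0,0],0]

```text
time: 13.42
tool_pos: [410.1, 173.4, 195.2]
tcp_rot: [3.141, 0.001, 0.012]
contact_force: [-0.2, 0.3, -0.1]
grip_width: 51.3
finger_force: 30.0
```

```bash
python3 -c "
from h import *
go([340,235,400])"
```

```text
pos [410.1 173.4 195.2] yaw 0.012 q6 1.79 shift [ -69.6  -62.4 -204.8] turn None
```

>>> shift_gripper:
  motion:
    - [40,[0,0,-50],0]
    - [40,[-30,-20,-110],0]
    - [40,[-70,-62,-170],0]
    - [40,[-70,-62,-205],0]
    - [40,[-70,-62,-205],0]

```text
time: 14.05
tool_pos: [339.3, 235.6, 403.7]
tcp_rot: [-3.138, -0.008, 0.014]
contact_force: [0.6, -0.3, -3.8]
grip_width: 51.7
finger_force: 30.0
```

```bash
python3 - <<'E'
from plant import bot
import cv2,numpy as np,pickle
c=bot.capture("wrist");o=bot.get_obs();pickle.dump((c,o),open("d.pkl","wb"));print(o["tool_pos"],o["contact_force"],o["grip_width"])
w=c["color"][:,:,::-1]
a=cv2.resize(w[10:260,:350],None,fx=2.28,fy=2.28,interpolation=cv2.INTER_CUBIC)
for k in range(0,350,25): cv2.putText(a,str(k),(int(k*2.28),8),0,.33,(0,0,255),1); cv2.putText(a,str(k+10),(0,int(k*2.28)+4),0,.33,(0,0,255),1)
cv2.imwrite("pics/w6.png",a[:590])
E
```

```text
[339.25990654 234.86216118 401.26691642] [-0.46933821 -0.38091059 -4.1425094 ] 51.79967634340119
```

View pics/w6.png

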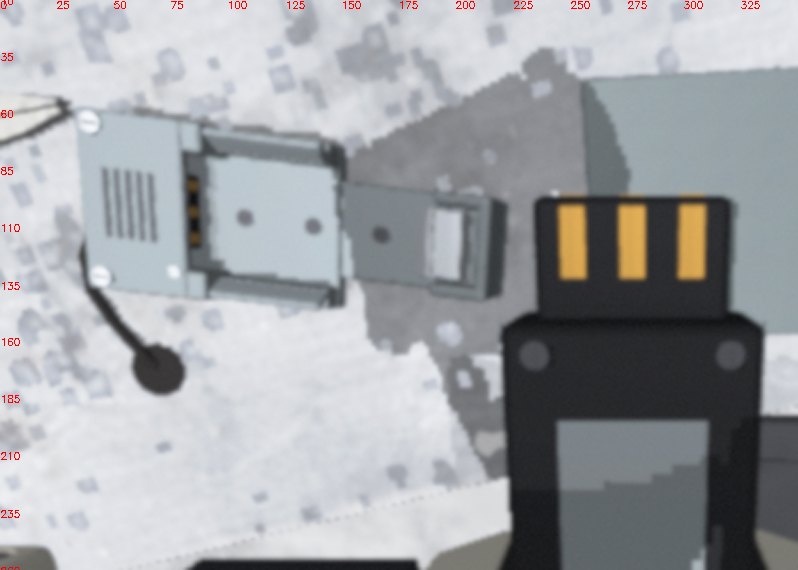

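The wrist view shows the whole dock clearly: hood at left (34,58 to 80,141), floor holes on the axis at (107,105), (137,109) and (167,113), and housing at about (220,97–141). I'll refit the dock from this.

```bash
python3 - <<'E'
from h import *
import pickle
c,o=pickle.load(open("d.pkl","rb"));K,R,t=[np.array(c[k]) for k in "KRt"]
print("cam",(-R.T@t).round(0))
U=np.array([(34.2,58.2),(37.7,136.3),(78.9,62.6),(80.3,140.7),(151.3,75.8),(151.3,143.8),(148.2,83.2),(148.2,132.8),(152.2,89.8),(153.5,131.9),(222.4,96.8),(219.3,140.7),(107.5,105.2),(137.3,109.1),(167.1,113.1)])
def D(q):
    a,b,w,h1,h2,h3=q[3:]
    return pose(*q[:3],[(96,-a,37),(96,a,37),(50,-a,37),(50,a,37),(-10,-b,34),(-10,b,34),(-10,-28,10),(-10,28,10),(-10,-23,10),(-10,23,10),(-90,-w,46),(-90,w,46),(h1,0,10),(h2,0,10),(h3,0,10)])
def pr(X): p=(X@R.T+t)@K.T; return p[:,:2]/p[:,2:]
r=least_squares(lambda q:(pr(D(q))-U).ravel(),[418,390,1.475,38,35,25,20,0,-30],loss='soft_l1')
print(r.x.round(3));print((pr(D(r.x))-U).round(1).tolist())
E
```

```text
cam [416. 237. 385.]
[421.201 388.472   1.472  38.372  34.194  21.663  39.038   5.979 -27.254]
[[0.4, -0.5], [3.8, -0.3], [2.4, 0.7], [5.0, 0.3], [-8.4, -0.5], [-8.2, -0.5], [3.6, 0.9], [3.4, 3.3], [-0.4, -0.9], [-1.9, -0.3], [-3.8, 0.1], [-3.3, 0.1], [-0.0, 0.3], [0.0, -0.1], [0.1, -0.7]]
```

```bash
python3 - <<'E'
from h import *
import pickle
c,o=pickle.load(open("d.pkl","rb"));K,R,t=[np.array(c[k]) for k in "KRt"]
U=np.array([(34.2,58.2),(37.7,136.3),(78.9,62.6),(80.3,140.7),(151.3,75.8),(151.3,143.8),(152.2,89.8),(153.5,131.9),(107.5,105.2),(137.3,109.1),(167.1,113.1)])
def D(q,zc):
    a,b,h1,h2,h3=q[3:]
    return pose(*q[:3],[(96,-a,37),(96,a,37),(50,-a,37),(50,a,37),(-10,-b,zc),(-10,b,zc),(-10,-23,10),(-10,23,10),(h1,0,10),(h2,0,10),(h3,0,10)])
def pr(X): p=(X@R.T+t)@K.T; return p[:,:2]/p[:,2:]
for zc in(0,10,34):
    r=least_squares(lambda q:(pr(D(q,zc))-U).ravel(),[418,390,1.475,38,35,20,0,-30])
    print(zc,r.x.round(3),r.cost);print((pr(D(r.x,zc))-U).round(1).tolist())
q=[421,390,1.472]
print(pr(pose(*q,[(-90,0,46),(-64,0,46),(-64,0,10),(-90,0,0),(50,0,31),(42,0,10),(-10,28,34),(-10,28,10)])).round(0).tolist())
E
```

```text
0 [420.907 390.74    1.464  38.31   37.646  36.851   3.815 -29.421] 21.118119727676454
[[-1.6, -1.0], [1.3, -0.8], [0.5, 0.6], [2.6, 0.1], [2.2, 0.3], [1.3, 0.4], [-2.3, -0.5], [-4.0, 0.0], [-0.1, 0.5], [-0.0, 0.3], [-0.0, 0.0]]
10 [420.868 389.899   1.463  38.32   36.665  37.679   4.649 -28.583] 17.978322320826393
[[-0.7, -1.0], [2.1, -0.8], [1.4, 0.6], [3.4, 0.1], [-0.4, 0.3], [-1.3, 0.3], [-1.5, -0.5], [-3.3, 0.1], [-0.1, 0.4], [-0.0, 0.3], [-0.0, 0.0]]
34 [420.753 387.577   1.461  38.349  34.311  39.966   6.952 -26.269] 89.9009264383305
[[1.8, -1.1], [4.2, -0.9], [3.8, 0.6], [5.5, 0.2], [-7.1, 0.1], [-7.7, 0.1], [0.7, -0.3], [-1.3, 0.2], [-0.0, 0.2], [-0.0, 0.1], [0.0, -0.1]]
[[216.0, 119.0], [190.0, 116.0], [199.0, 116.0], [223.0, 119.0], [85.0, 104.0], [103.0, 105.0], [142.0, 138.0], [150.0, 136.0]]
```

```bash
python3 -c "
from h import *
go([416.4,353.5,300],1.468)"
```

```text
pos [339.3 234.9 401.3] yaw 0.013 q6 1.98 shift [  78.4 -117.5  101.7] turn -1.455
```

>>> shift_gripper:
  motion:
    - [40,[15,-20,0],-0.188]
    - [40,[30,-40,0],-0.376]
    - [40,[45,-60,0],-0.564]
    - [40,[60,-80,0],-0.752]
    - [40,[77,-118,30],-0.94]

```text
time: 14.72
tool_pos: [416.8, 353.2, 369.2]
tcp_rot: [3.141, -0.0, 0.953]
contact_force: [0.6, 0.3, -3.2]
grip_width: 51.4
finger_force: 30.0
```

>>> shift_gripper:
  motion:
    - [40,[0,0,0],-0.188]
    - [40,[0,0,0],-0.376]
    - [40,[0,0,0],-0.516]
    - [40,[0,0,0],-0.516]

```text
time: 15.22
tool_pos: [415.6, 352.8, 367.6]
tcp_rot: [-3.138, 0.003, 1.463]
contact_force: [-0.3, 0.3, -2.6]
grip_width: 51.9
finger_force: 30.0
```

```bash
python3 -c "
from h import *
go([416.4,353.5,250],1.468)"
```

```text
pos [415.6 352.8 367.6] yaw 1.463 q6 0.67 shift [  1.2   1.2 117.6] turn -0.005
```

>>> shift_gripper:
  motion:
    - [40,[1,1,50],-0.005]
    - [40,[1,1,95],-0.005]
    - [40,[1,1,118],-0.005]
    - [40,[1,1,118],-0.005]
    - [40,[1,1,118],-0.005]

```text
time: 15.85
tool_pos: [416.8, 354.3, 252.7]
tcp_rot: [3.141, -0.0, 1.469]
contact_force: [-0.0, 0.3, -2.8]
grip_width: 52.0
finger_force: 30.0
```

>>> shift_gripper:
  motion:
    - [40,[0,0,4],0]
    - [40,[0,0,8],0]
    - [40,[0,0,8],0]

```text
time: 16.23
tool_pos: [416.3, 354.3, 244.2]
tcp_rot: [-3.141, 0.0, 1.47]
contact_force: [-0.2, 0.2, -3.6]
grip_width: 51.6
finger_force: 30.0
```

>>> shift_gripper:
  motion:
    - [40,[0,0,2],0]
    - [40,[0,0,4],0]

```text
time: 16.48
tool_pos: [416.4, 354.4, 240.2]
tcp_rot: [3.141, -0.0, 1.47]
contact_force: [-0.1, -0.1, -2.9]
grip_width: 51.9
finger_force: 30.0
```

>>> shift_gripper:
  motion:
    - [40,[0,0,2],0]
    - [40,[0,0,4],0]

```text
time: 16.73
tool_pos: [416.4, 354.5, 236.6]
tcp_rot: [3.141, -0.001, 1.47]
contact_force: [-1.6, 1.1, 5.5]
grip_width: 51.4
finger_force: 30.0
```

>>> shift_gripper:
  motion:
    - [40,[0.5,0,1.5],0]
    - [40,[1,0,3],0]

```text
time: 16.98
tool_pos: [416.5, 355.9, 234.2]
tcp_rot: [3.14, -0.002, 1.47]
contact_force: [-2.3, 1.6, 6.8]
grip_width: 52.0
finger_force: 30.0
```

>>> shift_gripper:
  motion:
    - [40,[1.5,0,1.5],0]
    - [40,[3.5,0,3],0]
    - [40,[5,0,4.5],0]

```text
time: 17.35
tool_pos: [417.1, 360.3, 228.9]
tcp_rot: [3.141, 0.0, 1.47]
contact_force: [-1.4, -2.5, 3.8]
grip_width: 51.7
finger_force: 30.0
```

>>> shift_gripper:
  motion:
    - [40,[1,0,1.5],0]
    - [40,[2,0,2.5],0]
    - [40,[2,0,2.5],0]

```text
time: 17.73
tool_pos: [417.3, 362.4, 226.2]
tcp_rot: [3.141, -0.0, 1.47]
contact_force: [-0.1, -0.4, 3.5]
grip_width: 52.0
finger_force: 30.0
```

```bash
python3 - <<'E'
from plant import bot
import cv2,numpy as np,pickle
i=bot.capture("scene")["color"][210:340,240:380,::-1];a=cv2.resize(i,None,fx=2.7,fy=2.7)
c=bot.capture("wrist");o=bot.get_obs();pickle.dump((c,o),open("e.pkl","wb"));print(o["tool_pos"],o["tcp_rot"])
w=c["color"][0:351,70:490,::-1]
cv2.imwrite("pics/s7.png",np.hstack([a,w]))
E
```

```text
[417.31265671 362.41748368 226.24053745] [ 3.14113245e+00 -4.27967884e-04  1.47027387e+00]
```

View pics/s7.png

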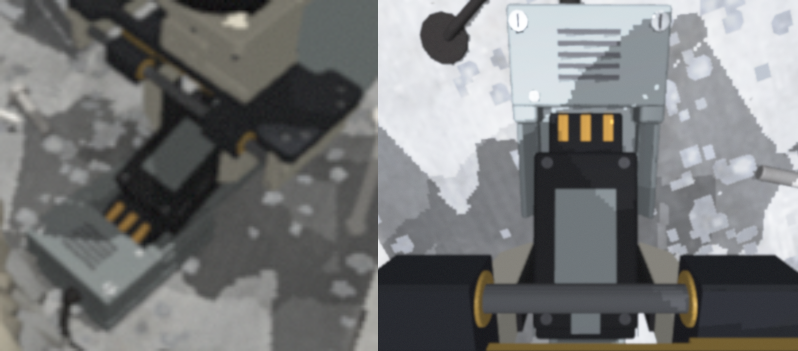

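The pack is nose-down between the cheeks, with its tongue just short of the hood (tongue centre col 585, hood centre about 590). It needs about 2 mm towards tool +y. I'll estimate the pitch with the grasp point held fixed.

```bash
python3 - <<'E'
from h import *
import pickle
c,o=pickle.load(open("e.pkl","rb"));K,R,t=[np.array(c[k]) for k in "KRt"]
U=np.array([(240,113),(314,113),(228,153),(329,153)]);P=np.array([(60,20,18),(60,-20,18),(36,26,30),(36,-26,30)])
G=o["tool_pos"]-[0,0,159]; yaw=1.468
def f(q,fz):
    M=Ro.from_euler('z',yaw).as_matrix()@Ro.from_euler('y',q[0]).as_matrix()
    X=(P-[q[1],q[2],fz])@M.T+G
    p=(X@R.T+t)@K.T; return (p[:,:2]/p[:,2:]-U).ravel()
for fz in(28,32,36):
    r=least_squares(f,[.3,-22,0],args=(fz,));print(fz,r.x.round(3),r.fun.round(1))
r=least_squares(lambda a:f([a[0],-22.5,a[1]],32),[.3,0]);print(r.x,r.fun.round(1))
D=lambda X:Ro.from_euler('z',1.468).as_matrix().T@(X-[422,390.3,10])
print("grasp dock",D(G))
# hood lower front edge & roof in dock x from image: bottom edge row 105 (top, z37, x50), row 8 (x96)
for rc,z in(((282,107),37),((282,6),37)):
    d=R.T@np.linalg.solve(K,[*rc,1]);cc=-R.T@t;print(D(cc+d*(z-cc[2])/d[2]))
E
```

```text
28 [  0.369 -25.752   0.519] [ 0.6  0.9  1.1  1.  -2.9 -1.   1.4 -0.8]
32 [  0.337 -26.077   0.52 ] [ 0.9  0.5  0.8  0.7 -2.2 -0.7  0.7 -0.4]
36 [  0.306 -26.21    0.52 ] [ 1.1  0.1  0.5  0.3 -1.6 -0.3  0.1 -0.1]
[0.24341117 0.51243181] [-0.9  0.3  2.5  0.4 -4.2  4.3  2.6  4.5]
grasp dock [-28.21632106   1.80142432  57.24053745]
[51.53957446 -0.81466697 27.        ]
[96.32047946 -0.53911327 27.        ]
```

>>> shift_gripper:
  motion:
    - [40,[0,1.2,-0.5],0]
    - [40,[0,2.3,-0.5],0]
    - [40,[2,2.3,0],0]
    - [40,[4,2.3,0.5],0]
    - [40,[6,2.3,1],0]

```text
time: 18.45
tool_pos: [420.1, 368.1, 224.8]
tcp_rot: [-3.141, 0.0, 1.47]
contact_force: [-0.2, -0.0, -2.4]
grip_width: 51.8
finger_force: 30.0
```

>>> shift_gripper:
  motion:
    - [40,[1.5,0,0.5],0]
    - [40,[3,0,1],0]
    - [40,[4,0,1.5],0]

```text
time: 18.82
tool_pos: [420.4, 371.7, 223.6]
tcp_rot: [-3.141, 0.001, 1.47]
contact_force: [-0.1, -3.9, -1.2]
grip_width: 51.7
finger_force: 30.0
```

>>> shift_gripper:
  motion:
    - [40,[1,0,0.3],0]
    - [40,[2,0,0.6],0]
    - [40,[2,0,0.6],0]

```text
time: 19.2
tool_pos: [420.6, 373.8, 223.1]
tcp_rot: [-3.141, 0.001, 1.47]
contact_force: [-0.5, -5.3, -0.8]
grip_width: 51.6
finger_force: 30.0
```

>>> shift_gripper:
  motion:
    - [40,[1,0,0.3],0]
    - [40,[2,0,0.6],0]
    - [40,[2,0,0.6],0]

```text
time: 19.58
tool_pos: [420.8, 375.5, 222.6]
tcp_rot: [-3.141, 0.001, 1.47]
contact_force: [-1.8, -6.6, 1.2]
grip_width: 51.7
finger_force: 30.0
```

>>> shift_gripper:
  motion:
    - [46,[0,0,0],0]
    - [64,[0,0,0],0]
    - [64,[0,0,0],0]

```text
time: 19.95
tool_pos: [421.1, 376.5, 223.0]
tcp_rot: [3.14, -0.002, 1.47]
contact_force: [-0.2, 0.3, 1.3]
grip_width: 63.0
finger_force: 0.0
```

>>> shift_gripper:
  motion:
    - [64,[-8,0,-1],0]
    - [64,[-17,0,-1],0]
    - [64,[-17,0,-1],0]

```text
time: 20.32
tool_pos: [419.1, 358.3, 223.6]
tcp_rot: [-3.141, 0.0, 1.469]
contact_force: [0.4, -0.7, -0.2]
grip_width: 64.1
finger_force: 0.0
```

>>> shift_gripper:
  motion:
    - [40,[0,0,0],0]
    - [40,[0,0,0],0]
    - [40,[0,0,0],0]
    - [40,[0,0,0],0]

```text
time: 20.82
tool_pos: [419.2, 359.2, 223.6]
tcp_rot: [3.141, -0.0, 1.47]
contact_force: [0.4, -0.5, 0.7]
grip_width: 51.6
finger_force: 30.0
```

>>> shift_gripper:
  motion:
    - [40,[1,0,0],0]
    - [40,[2,0,0],0]
    - [40,[2,0,0],0]

```text
time: 21.2
tool_pos: [419.3, 360.5, 223.4]
tcp_rot: [-3.141, 0.002, 1.47]
contact_force: [1.6, -6.3, 2.1]
grip_width: 52.1
finger_force: 30.0
```

>>> shift_gripper:
  motion:
    - [40,[1,0,0],0]
    - [40,[2,0,0],0]
    - [40,[2,0,0],0]

```text
time: 21.58
tool_pos: [419.5, 362.1, 223.4]
tcp_rot: [-3.141, 0.003, 1.47]
contact_force: [0.1, -8.4, 3.7]
grip_width: 52.1
finger_force: 30.0
```

```bash
python3 - <<'E'
from plant import bot
import cv2,numpy as np
c=bot.capture("wrist")["color"].astype(int)
m=((c[...,0]-c[...,2])>90)&(c[...,1]>110); m[260:]=0
ys,xs=np.nonzero(m);print("gold",len(ys),ys.min() if len(ys) else 0,ys.max() if len(ys) else 0,np.median(xs))
print("col 275 brightness",c[100:240:4,285].sum(1)//3)
E
```

```text
gold 246 105 114 276.0
col 275 brightness [145 100  40  41  40  42  42  39  39  41  41  41  40  44  42  43 136 145
 145 146 145 121 119 116 117 119 117 118 117 116 118 119 118 119 119]
```

>>> shift_gripper:
  motion:
    - [40,[-1,0,3],0]
    - [40,[-2,0,6],0]
    - [40,[-2,0,6],0]

```text
time: 22.0
tool_pos: [419.4, 360.5, 218.3]
tcp_rot: [3.141, 0.001, 1.47]
contact_force: [-1.6, -7.1, 9.5]
grip_width: 51.9
finger_force: 30.0
```

>>> shift_gripper:
  motion:
    - [40,[-1,0,3],0]
    - [40,[-2,0,6],0]
    - [40,[-2,0,6],0]

```text
time: 22.38
tool_pos: [419.3, 358.8, 211.9]
tcp_rot: [3.141, 0.0, 1.47]
contact_force: [-0.1, -4.3, 5.7]
grip_width: 51.8
finger_force: 30.0
```

>>> shift_gripper:
  motion:
    - [40,[-1,0,3],0]
    - [40,[-2,0,6],0]
    - [40,[-2,0,6],0]

```text
time: 22.75
tool_pos: [419.0, 357.6, 208.4]
tcp_rot: [3.14, -0.002, 1.47]
contact_force: [-6.7, -4.5, 25.8]
grip_width: 51.9
finger_force: 30.0
```

>>> shift_gripper:
  motion:
    - [40,[-0.7,0,2.5],0]
    - [40,[-1.5,0,5],0]
    - [40,[-1.5,0,5],0]

```text
time: 23.12
tool_pos: [419.1, 356.3, 201.8]
tcp_rot: [3.14, -0.002, 1.47]
contact_force: [-1.5, -0.9, 10.4]
grip_width: 51.7
finger_force: 30.0
```

>>> shift_gripper:
  motion:
    - [40,[-0.5,0,2],0]
    - [40,[-1,0,4],0]
    - [40,[-1,0,4],0]

```text
time: 23.5
tool_pos: [419.0, 355.2, 197.2]
tcp_rot: [3.14, -0.002, 1.47]
contact_force: [-0.6, -0.8, 5.9]
grip_width: 51.4
finger_force: 30.0
```

>>> shift_gripper:
  motion:
    - [40,[0,0,1.5],0]
    - [40,[0,0,3],0]
    - [40,[0,0,3],0]

```text
time: 23.88
tool_pos: [418.9, 355.1, 196.9]
tcp_rot: [3.139, -0.002, 1.47]
contact_force: [-6.9, -4.5, 29.8]
grip_width: 51.9
finger_force: 30.0
```

>>> shift_gripper:
  motion:
    - [40,[0,0,-2],0]
    - [40,[0,0,-3],0]
    - [40,[0,0,-3],0]

```text
time: 24.25
tool_pos: [419.1, 355.2, 196.9]
tcp_rot: [3.14, -0.002, 1.47]
contact_force: [-0.1, 2.7, 6.9]
grip_width: 52.1
finger_force: 30.0
```

>>> shift_gripper:
  motion:
    - [40,[0,0,-1],0]
    - [40,[0,0,-2],0]
    - [40,[0,0,-2],0]

```text
time: 24.62
tool_pos: [419.0, 355.3, 197.5]
tcp_rot: [3.141, -0.001, 1.469]
contact_force: [3.4, 6.6, -7.4]
grip_width: 52.0
finger_force: 30.0
```

>>> shift_gripper:
  motion:
    - [40,[0,0,-1],0]
    - [40,[0,0,-2],0]
    - [40,[0,0,-2],0]

```text
time: 25.0
tool_pos: [418.8, 355.3, 198.3]
tcp_rot: [-3.141, -0.001, 1.47]
contact_force: [5.6, 8.8, -17.4]
grip_width: 51.9
finger_force: 30.0
```

The catch resists a 17 N pull with the rear rising under 1 mm. I'll press back down, release and withdraw.

>>> shift_gripper:
  motion:
    - [40,[0,0,3],0]
    - [40,[0,0,5],0]
    - [40,[0,0,5],0]

```text
time: 25.38
tool_pos: [418.7, 355.2, 196.9]
tcp_rot: [3.141, -0.002, 1.47]
contact_force: [-3.6, 2.2, 15.5]
grip_width: 51.4
finger_force: 30.0
```

>>> shift_gripper:
  motion:
    - [50,[0,0,3],0]
    - [70,[0,0,3],0]
    - [80,[0,0,3],0]
    - [80,[0,0,3],0]

```text
time: 25.88
tool_pos: [418.5, 354.4, 191.8]
tcp_rot: [-3.14, 0.001, 1.47]
contact_force: [-0.1, 0.2, 0.4]
grip_width: 76.8
finger_force: 0.0
```

>>> shift_gripper:
  motion:
    - [85,[0,0,-40],0]
    - [85,[0,0,-90],0]
    - [85,[-30,0,-150],0]
    - [85,[-60,0,-170],0]
    - [85,[-60,0,-170],0]

```text
time: 26.5
tool_pos: [412.9, 293.7, 364.2]
tcp_rot: [3.139, -0.001, 1.468]
contact_force: [-0.4, 0.5, 0.4]
grip_width: 85.0
finger_force: 0.0
```

```bash
python3 - <<'E'
from plant import bot
from h import *
import cv2
c=bot.capture("wrist");K,R,t=[np.array(c[k]) for k in "KRt"];i=c["color"]
print(bot.get_obs()["tool_pos"])
def D2px(P): 
    p=(pose(422.5,391,1.468,P)@R.T+t)@K.T; return (p[:,:2]/p[:,2:])
pts=[(-52,0,40),(-60,0,30),(36,0,40),(36,26,40),(36,-26,40),(-52,26,40),(-52,-26,40),(50,0,37),(0,0,40)]
print(D2px(np.array(pts,float)).round(0).tolist())
p=D2px(np.array([(s,0,40) for s in range(-100,100,2)],float))
g=i.astype(int).sum(2)//3
print([(int(s),int(g[int(v),int(u)])) for s,(u,v) in zip(range(-100,100,2),p) if 0<=v<260])
E
```

```text
[412.77743478 294.41231819 362.84958024]
[[276.0, 148.0], [276.0, 156.0], [276.0, 45.0], [245.0, 45.0], [306.0, 45.0], [248.0, 148.0], [303.0, 148.0], [276.0, 28.0], [276.0, 89.0]]
[(-100, 98), (-98, 99), (-96, 99), (-94, 98), (-92, 95), (-90, 81), (-88, 86), (-86, 79), (-84, 62), (-82, 72), (-80, 85), (-78, 111), (-76, 126), (-74, 125), (-72, 125), (-70, 127), (-68, 128), (-66, 122), (-64, 110), (-62, 115), (-60, 112), (-58, 119), (-56, 126), (-54, 109), (-52, 113), (-50, 116), (-48, 117), (-46, 115), (-44, 87), (-42, 43), (-40, 37), (-38, 38), (-36, 34), (-34, 37), (-32, 39), (-30, 105), (-28, 182), (-26, 183), (-24, 151), (-22, 122), (-20, 117), (-18, 117), (-16, 116), (-14, 117), (-12, 117), (-10, 117), (-8, 117), (-6, 118), (-4, 119), (-2, 135), (0, 167), (2, 183), (4, 182), (6, 184), (8, 184), (10, 183), (12, 183), (14, 183), (16, 167), (18, 63), (20, 56), (22, 57), (24, 57), (26, 57), (28, 57), (30, 56), (32, 57), (34, 46), (36, 55), (38, 57), (40, 86), (42, 169), (44, 187), (46, 186), (48, 146), (50, 127), (52, 170), (54, 177), (56, 176), (58, 175), (60, 177), (62, 149), (64, 113), (66, 165), (68, 114)]
```

```bash
python3 -c "
from plant import bot
print(bot.close_job())"
```

```text
the job is handed in; nothing more can be done
None
```

I put the tongued pack in the dock and handed the job in at about 27 s. The catch held against a 17 N test pull and the slim pack wasn't touched, but the hand-in returned no verdict, and with my 10 pictures used up I couldn't view the seated pack.

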